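# Load a set-up block into the gauge fixture

## Task

Load the checking fixture on the cart without gripping anything: with the fingertips, swing the keeper arm out of the lane, then push the steel set-up block that stands on the fixture's plate down the lane between the two guide rails until it sits fully home on the stop pads and presses in the gauge's plunger, and finally swing the keeper fully shut behind it. The block is only pushed along, never pinched between the fingers, lifted or tipped, and because its sides are ground, neither the block nor the fingers may touch either guide rail. Leave everything else lying about on the cart where it is.

Things in the scene. Friction and masses are not known exactly. Their poses are not given: they have to be found in the camera images.
- fixture: Gauge fixture screwed to the cart: dark steel plate 380 x 156 x 15 mm. Origin: centre of its underside; x along the lane, from the open loading end to the dial gauge (to the robot's left), y across the lane (toward the robot), z up. Top (the deck) at z = 15 mm. Bare deck for x -190 to -60 mm, then the lane to x = 100 mm, 70 mm wide, centred on y = 0; pose varies (65 mm, 0.36 rad).
- rail_near: Guide rail on the robot's side of the lane: fixed 12 x 12 mm steel bar, top 12 mm above the deck, inner face at fixture y = 35 mm, from fixture x = -60 to 103 mm. Origin: on the deck at fixture x = 0, y = 0, on the lane's centre line; axes as the fixture's. Must not be touched.
- rail_far: The same rail on the far side of the lane, inner face at fixture y = -35 mm. Origin and axes as for the near rail. Must not be touched.
- setup_block: The block to load: ground steel set-up block with drilled holes, 51 (its x) x 76 (its y) x 26 mm high, about 0.75 kg, on the deck's loading area, up to 25 mm and 0.3 rad off the lane's line. Origin: centre of its underside. Goes in with its y axis along the lane, either end first, 9.5 mm of room each side. Slides with dry friction, about 2 to 8 N, and stops when the push stops.
- home (a point): Point on the deck under the block's centre when it is home: fixture x = 62, y = 0, z = 15 mm. The block's front face then meets two stop pads (faces at fixture x = 100 mm, y = -18 and 18 mm) on a cross bar 24 mm high; behind it, at x = 158 mm, lies the dial gauge, 55 mm across, 28 mm above the deck.
- lane_mouth (a point): Point on the deck in the middle of the lane's open end: fixture x = -60, y = 0, z = 15 mm.
- keeper (a joint): Angle of the keeper, a bright steel arm (12 mm wide, reaching 87 mm from its pivot, 15 to 27 mm above the deck: it passes over the rails, not over the block). 0 = shut, at its limit, square across the lane 3 mm behind a block that is home; grows toward the loading end to its limit 1.75 rad; lane clear past 1.4. Stays where left (friction 0.05 N m). Starts at 0 to 0.5 rad, blocking the lane.
- keeper_knob (a point): Middle of the black knob that stands on the keeper arm, 75 mm from the pivot axis: 18 mm across, from 31 to 61 mm above the deck, this point at 45 mm above the deck. Push it sideways.
- keeper_pivot (a point): On the keeper's pivot axis at the arm's top: fixture x = 15, y = -62 mm, 27 mm above the deck. At joint angle a the arm points along fixture direction (-sin a, cos a).
- plunger (a joint): How far the dial gauge's plunger is pressed in, in m: 0 free, its 6 mm ball tip then standing 5 mm in front of the stop pads at the lane's centre, 13 mm above the deck; about 0.005 with the block home. Light spring, under 1 N: it does not move the block back.
- spare_block: Bystander: a second set-up block like the one to load, lying on the cart top (not on the plate) on the robot's side of the fixture. Leave it alone.
- collet_a: Bystander: spring collet, 33 mm across, 42 mm high, on the cart top on the robot's side of the plate.
- collet_b: Bystander: spring collet, 25 mm across, 42 mm high, next to the other.
- collet_c: Bystander: spring collet, 28 mm across, 42 mm high, on the robot's side of the plate near the gauge.
- tbolt_a: Bystander: lying T-slot bolt with nut, 34 x 66 x 30 mm, on the far side of the plate by the loading end.
- tbolt_b: Bystander: T-slot bolt standing on its head, 34 x 30 x 66 mm, at the cart's near right corner.
- brush: Bystander: small brush with wooden handle, 18 x 156 x 14 mm, lying on the far side of the plate.
- oiler_1: Bystander: squeeze bottle with a red spout, 57 mm across, 151 mm high, at the cart's far left corner.

How it is judged:
By the outcome, as a careful person would: the job done as asked, in the order asked, and still so for the second after the job is handed in, with the robot touching nothing.
It also fails if it takes over 67 s, if anything falls off the work surface, if the arm or the gripper's body presses on something with over 40 N, if the wrist force passes 120 N, or if a joint passes its speed limit or range.

## Robot

A 6-joint arm with a two-finger parallel gripper is mounted at the origin on a cart in front of the work surface, level with it; the furniture and walls round the work are solid. World frame = base frame: x ahead of the robot, y to its left, z up, the work surface at z = 0. Lengths are in m, angles in rad, forces in N, time in s.
With the tool pointing down it reaches from about 0.425 to 0.95 m from the base axis. Payload 3.5 kg.
Tool frame: the origin (TCP) lies at the very end of the fingers, on their centre line; the grasp point (between the pads) lies 19 mm behind it; x points along the fingers, y is the direction in which the jaws open and shut, and the axes are right-handed (so a half turn about x gives the same grasp; the last joint's range is limited). The gripper opens to 85 mm and grips with 20 to 120 N. Pads are 22 mm wide; open, the fingers measure 114 mm over their backs; the gripper's body (76 mm by 85 mm) begins 54 mm behind the grasp point. The pads swing forward as they close: fully open they stand 13 mm farther back than shut.
Start: joints at [-1.388, 0.286, 1.577, -0, 1.279, -0.15], TCP at [0.221, -0.638, 0.231] pointing down, gripper open.
Joint ranges: [-2.77, 2.77], [-0.9, 2.22], [0.21, 2.48], [-1.53, 4.67], [0.24, 2.81], [-2.84, 2.84]. Speed limits (rad/s): [2.79, 2.79, 3.14, 3.14, 3.14, 3.14].

## Interface

Orientations are given as a unit quaternion [x, y, z, w].
In Python, from rig import robot, optics gives the robot as it stands. The module is installed in compiled form; this text tells all that it offers.
- The arm moves only by the shell command python3 -m pendant 'ROWS' [FORCE]. ROWS is JSON, a list of rows, each a list of 7 numbers: the turn, a rotation vector about the world's x, y, z in degrees, then the shift along the world's x, y, z in units of 25 mm (1.0 is 25 mm), then the closure, from 0 (fully open) to 1 (shut). In form: [[wx, wy, wz, tx, ty, tz, gripper], ...]. A call has 1 to 12 rows; each row shifts and turns the commanded pose from where the row before left it; what a row does not reach is not made up. A row lasts 1/10 s, in which the tool goes at most 50 mm and 8.59 degrees, less where a joint would pass 70% of its speed; a pose out of reach is approached as far as the arm can. A call is refused whole if a number of a shift passes 1 or a number of a turn 8.59, either way. A call with a gripper value outside its range is refused whole. The fingers move at their own pace and stop on an object; FORCE is the grip in N (left out, the last holds). Time passes only in rows, so rows that do not move let the fingers close. It gives the time, the measured TCP pose, the force and the opening at its end, in the units of the state.
- robot.read_state(): the state, without advancing time (a new reading comes with each control period).
- optics.read_camera(name): name is "side" or "top"; returns a dict with "pixels" (480x640x3 uint8, red, green, blue), "z_map" (480x640 float32, m along the optical axis (not along the pixel's ray), 0 where there is no reading), "fx", "fy", "cx", "cy" (pixels), "camera_from_world" (4x4, takes a point from world to camera coordinates). Camera axes: x right, y up, looking along -z (the intrinsics and any distortion apply to the point x, -y, -z); pixel columns grow to the right and rows downward; lengths in m; the calibration is good to about 2 mm. A picture is of the moment at which its call begins.
- robot.finish_job(): hands the job in, once; it reports no verdict.
The state is a dict: "time": time; "joint_positions": joint angles; "qvel": joint speeds; "tau": joint torques, N m; "position": TCP position; "tool_rot": TCP orientation; "contact_force": force on the tool from outside, world axes, zero at the start; "ft_torque": the same for the moment, N m; "finger_gap": finger opening in m.
Only numpy, scipy, OpenCV 4.12 (cv2) and the standard library are available. Lean on these libraries where they do the work, as an engineer would, in place of code of your own. Each camera call takes 0.05 s, during which the arm holds its last target. There are 200 camera calls.

## Working session

There is one attempt and no reset: what is moved stays moved. The work goes in short steps, Python scripts to look and compute and a shell command to move; the robot and the scene stay as the last step left them, time stands still between calls to the robot, and variables do not carry over. Pictures are saved under pics/ and viewed, about 8 in all and at most 12, crops included, and the job is handed in when it is done.

```bash
mkdir -p pics
cat > h.py <<'E'
import numpy as np, cv2
from rig import robot, optics
def world(c,u,v):
    z=float(c["z_map"][int(v),int(u)])
    return ray(c,u,v,z)
def ray(c,u,v,z):
    p=np.array([(u-c["cx"])/c["fx"]*z,-(v-c["cy"])/c["fy"]*z,-z,1])
    return (np.linalg.inv(c["camera_from_world"])@p)[:3]
def atz(c,u,v,h):
    a=ray(c,u,v,0.1);b=ray(c,u,v,1.0);t=(h-a[2])/(b[2]-a[2]);return a+t*(b-a)
def pix(c,p):
    q=c["camera_from_world"]@np.append(p,1);return c["cx"]+c["fx"]*q[0]/-q[2],c["cy"]-c["fy"]*q[1]/-q[2]
def save(c,n,crop=None,s=1):
    im=c["pixels"][...,::-1]
    if crop: a,b,w,h=crop; im=im[b:b+h,a:a+w]
    cv2.imwrite("pics/"+n+".png",cv2.resize(im,None,fx=s,fy=s,interpolation=cv2.INTER_CUBIC))
E
python3 - <<'E'
from h import *
import pickle
for n in("top","side"):
    c=optics.read_camera(n);save(c,n+"0");pickle.dump(c,open(n+"0.pkl","wb"))
    print(n,c["fx"],c["cx"],c["cy"],c.keys(),np.linalg.inv(c["camera_from_world"]).round(3).tolist())
s=robot.read_state();print(s)
E
```

```text
top 486.3091596425897 322.46016081345283 242.4879489919306 dict_keys(['pixels', 'z_map', 'fx', 'fy', 'cx', 'cy', 'camera_from_world']) [[0.026, 0.98, -0.195, 0.359], [-1.0, 0.026, -0.004, -0.006], [0.002, 0.195, 0.981, 1.147], [0.0, 0.0, 0.0, 1.0]]
side 588.0815648318878 320.24881672261813 244.04311509987977 dict_keys(['pixels', 'z_map', 'fx', 'fy', 'cx', 'cy', 'camera_from_world']) [[-0.899, 0.171, -0.403, 0.059], [-0.437, -0.304, 0.847, 1.046], [0.022, 0.937, 0.348, 0.501], [0.0, 0.0, 0.0, 1.0]]
{'time': 0.1, 'joint_positions': array([-1.38801445e+00,  2.87125074e-01,  1.57805639e+00, -9.39968714e-06,
        1.27857607e+00, -1.49977170e-01]), 'qvel': array([-0.00065451, -0.00201166, -0.00446842,  0.00149165, -0.00144209,
       -0.00077501]), 'tau': array([ 3.04986188e-04, -4.07298911e+01, -2.93698257e+01, -1.55213052e-04,
        3.44088563e-03, -5.49170949e-07]), 'position': array([ 0.22042035, -0.63736295,  0.23003952]), 'tool_rot': array([-0.69732592, -0.11787217,  0.69735739, -0.11634168]), 'contact_force': array([-0.14475788, -0.34680255,  0.81277453]), 'ft_torque': array([-0.00280579, -0.01506648,  0.02334775]), 'finger_gap': 0.08519933122921926}
```

View pics/top0.png

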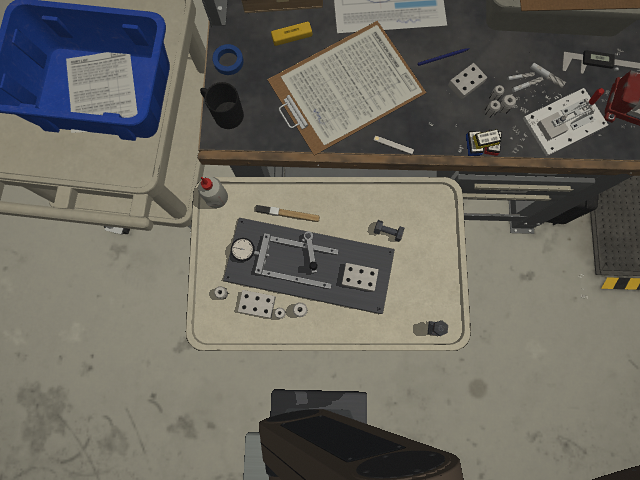

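View pics/side0.png

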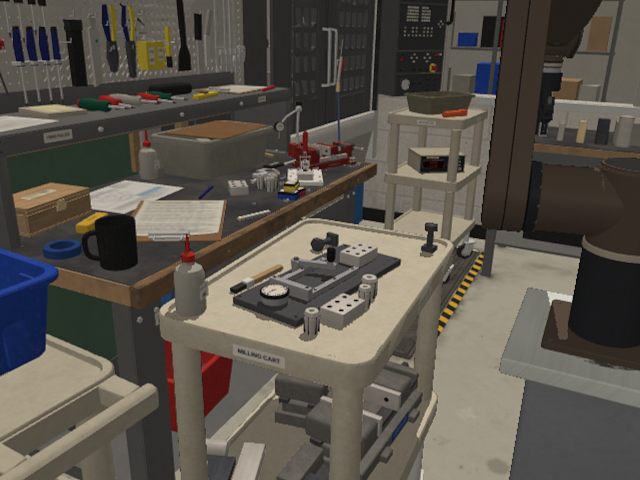

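Both views show the cart: in the top view the plate spans about (224-394, 218-313), the block is at (360,276) and the knob at (313,266). I'll enlarge that region.

Run:
```python
from h import *
import pickle
c=pickle.load(open("top0.pkl","rb"));save(c,"top0c",(210,200,200,130),4)
```

```text
(no output)
```

View pics/top0c.png

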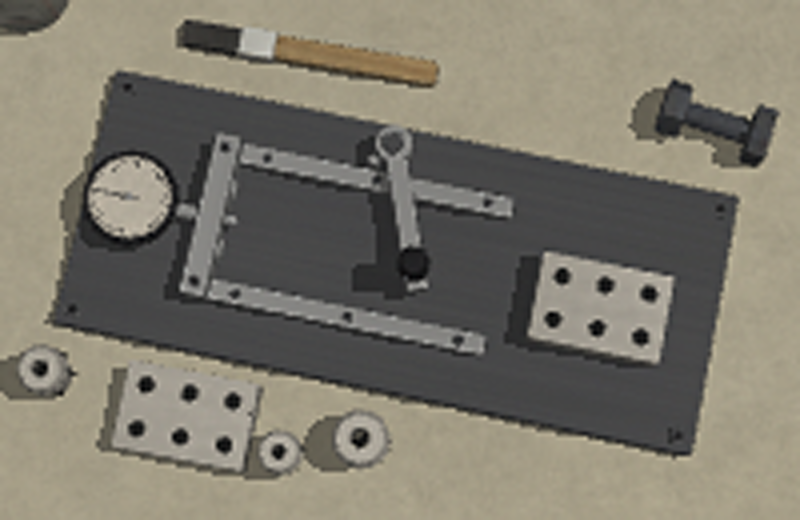

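```bash
cat > fit.py <<'E'
from h import *
import pickle
from scipy.optimize import least_squares
def W(c,x,y,h): return atz(c,210+(x+.5)/4-.5,200+(y+.5)/4-.5,h)
def fit2(P,F):
    P=np.array(P)[:,:2];F=np.array(F)[:,:2]
    f=lambda q:(np.c_[np.cos(q[2])*F[:,0]-np.sin(q[2])*F[:,1]+q[0],np.sin(q[2])*F[:,0]+np.cos(q[2])*F[:,1]+q[1]]-P).ravel()
    r=least_squares(f,[.6,0,1.4]);return r.x,r.fun.reshape(-1,2)
E
python3 - <<'E'
from fit import *
c=pickle.load(open("top0.pkl","rb"))
# plate: corners
pts=[((118,71),(.19,-.078,.015)),((738,198),(-.19,-.078,.015)),((690,455),(-.19,.078,.015)),((52,322),(.19,.078,.015)),
((513,200),(-.06,-.035-.006,.027)),((484,344),(-.06,.035+.006,.027)),((393,142),(.015,-.062,.042))]
# rough left->x sign: fixture x toward image left
P=[W(c,*p,f[2]) for p,f in pts];F=[f for _,f in pts]
for n in (4,7):
    q,r=fit2(P[:n],F[:n]);print(q.round(4),(r*1000).round(1).tolist())
np.save("fx.npy",q)
R=np.array([[np.cos(q[2]),-np.sin(q[2])],[np.sin(q[2]),np.cos(q[2])]])
toF=lambda p:(np.array(p)[:2]-q[:2])@R
B=[(545,250),(674,277),(658,362),(530,333)]
Pb=[W(c,*p,.041) for p in B]
qb,r=fit2(Pb,[(-.0255+.051,-.038,0),(.0255,.038,0),(-.0255,.038,0),(-.0255,-.038,0)])
print("blk",qb,(r*1000).round(1).tolist()); print("blk corners fixture mm",[(toF(p)*1000).round(1).tolist() for p in Pb],toF(qb)*1000, (qb[2]-q[2]))
k=W(c,413,263,.076);print("knob",k,toF(k)*1000)
print("pivot",toF(W(c,393,142,.042))*1000)
for n,p in dict(dk=(600,430),blk=(600,310),spare=(190,400),knob=(413,261)).items(): print(n,world(c,round(210+p[0]/4),round(200+p[1]/4)).round(4))
for n,p,h in (("colA",(360,435),.042),("bolt",(715,120),.02)): print(n,toF(W(c,*p,h))*1000)
E
```

```text
[0.5305 0.028  1.3907] [[1.2, 1.7], [0.6, -0.9], [-1.4, -1.0], [-0.4, 0.2]]
[0.5316 0.0281 1.3925] [[2.0, 2.0], [2.1, -0.8], [-0.0, -1.1], [0.3, 0.2], [-4.3, 0.3], [-0.2, -0.2], [0.1, -0.4]]
blk [ 0.50323017 -0.09009858  2.93595995] [[-48.3, 9.5], [-50.1, 9.3], [48.8, -10.0], [49.7, -8.7]]
blk corners fixture mm [[-83.4, -17.8], [-158.8, -17.5], [-158.8, 32.3], [-84.3, 30.9]] [-121.32007344    6.98730006] 1.5434904995754068
knob [0.51952985 0.01769519 0.076     ] [-12.3444246   10.06691402]
pivot [ 15.37071826 -61.86839634]
dk [ 0.4321 -0.0927  0.0161]
blk [ 0.4983 -0.0899  0.0429]
spare [0.4435 0.1424 0.0252]
knob [0.5201 0.0174 0.0778]
colA [ -1.73152032 107.08744192]
bolt [-167.40183777 -118.35686589]
```

```bash
cat > g.py <<'E'
from fit import *
from scipy.spatial.transform import Rotation as Ro
q=np.load("fx.npy")
def F2W(x,y): # mm -> m
    c,s=np.cos(q[2]),np.sin(q[2]);return np.array([q[0]+(c*x-s*y)/1e3,q[1]+(s*x+c*y)/1e3])
def W2F(p):
    c,s=np.cos(q[2]),np.sin(q[2]);d=np.array(p)[:2]-q[:2];return np.array([c*d[0]+s*d[1],-s*d[0]+c*d[1]])*1e3
def show():
    s=robot.read_state();M=Ro.from_quat(s["tool_rot"]).as_matrix()
    print("t",s["time"],"F",W2F(s["position"]).round(1),"W",s["position"].round(4),"jawyaw",np.degrees(np.arctan2(M[1,1],M[0,1])).round(2),"down",M[:,0].round(3),"f",s["contact_force"].round(1),"gap",s["finger_gap"]);return s
def units(a,b): return ((np.array(b)-np.array(a))/.025).round(2)
E
python3 - <<'E'
from fit import *
c=pickle.load(open("top0.pkl","rb"))
pts=[((118,71),(.19,-.078,.015)),((738,198),(-.19,-.078,.015)),((690,455),(-.19,.078,.015)),((52,322),(.19,.078,.015)),
((512,206),(-.06,-.041,.027)),((484,343),(-.06,.041,.027)),((393,142),(.015,-.062,.042))]
q,r=fit2([W(c,*p,f[2]) for p,f in pts],[f for _,f in pts]);print(q,(r*1000).round(1).tolist());np.save("fx.npy",q)
import g
s=g.show()
B=[(545,250),(674,277),(658,362),(530,333)]
Pb=[g.W2F(W(c,*p,.041)).round(1) for p in B];print(Pb,np.mean(Pb,0))
print(g.W2F(W(c,413,263,.076)))
print("q world yaw",np.degrees(q[2]))
a=.367;k=np.array([15-75*np.sin(a),-62+75*np.cos(a)]);print(k)
t=g.F2W(*(k+40*np.array([.7,.7])));print("pre",t,g.units(s["position"],[*t,.12]))
E
```

```text
[0.53121103 0.02813818 1.39165246] [[1.8, 2.0], [1.5, -0.8], [-0.6, -1.0], [0.1, 0.3], [-1.2, -0.1], [-1.2, -0.0], [-0.3, -0.4]]
t 0.1 F [-710.2  187.2] W [ 0.2204 -0.6374  0.23  ] jawyaw -70.93 down [-0.     0.002 -1.   ] f [-0.1 -0.3  0.8] gap 0.08519933122921926
[array([-83.4, -18.3]), array([-158.8,  -18. ]), array([-158.8,   31.8]), array([-84.3,  30.4])] [-121.325    6.475]
[-12.35730529   9.63343143]
q world yaw 79.73581271112279
[-11.91126201   8.00559961]
pre [0.49864845 0.05038518] [11.13 27.51 -4.4 ]
```

```bash
python3 -m pendant '[[0,0,0,1,1,0,1],[0,0,0,1,1,0,1],[0,0,7.85,1,1,0,1],[0,0,7.85,1,1,0,1],[0,0,0,1,1,0,1],[0,0,0,1,1,0,1],[0,0,0,1,1,0,1],[0,0,0,1,1,0,1],[0,0,0,1,1,0,1],[0,0,0,1,1,0,1],[0,0,0,1,1,0,1],[0,0,0,0,1,0,1]]' 40
python3 -m pendant '[[0,0,0,0,1,0,1],[0,0,0,0,1,0,1],[0,0,0,0,1,0,1],[0,0,0,0,1,0,1],[0,0,0,0,1,0,1],[0,0,0,0,1,0,1],[0,0,0,0,1,0,1],[0,0,0,0,1,0,1],[0,0,0,0,1,-1,1],[0,0,0,0,1,-1,1],[0,0,0,0,0.5,-1,1],[0,0,0,0,0,0,1]]'
python3 -c "
from g import *
s=show();a=.367
k=np.array([15-75*np.sin(a),-62+75*np.cos(a)]);t=F2W(*(k+38*np.array([.7,.7])));print(t,units(s['position'],[*t,.05]))"
```

```text
time: 1.3
position: [0.4974, -0.3363, 0.2307]
tool_rot: [0.675, 0.212, -0.674, 0.212]
contact_force: [-0.2, -0.1, 0.3]
finger_gap: -0.0003
time: 2.5
position: [0.4923, -0.073, 0.1519]
tool_rot: [-0.672, -0.214, 0.677, -0.21]
contact_force: [0.2, -0.3, -0.3]
finger_gap: -0.0001
t 2.5 F [-106.4   20.2] W [ 0.4923 -0.073   0.1519] jawyaw -55.1 down [-0.009  0.003 -1.   ] f [ 0.2 -0.3 -0.3] gap -0.00013935970681356447
[0.49977658 0.04875812] [ 0.3   4.87 -4.08]
```

```bash
python3 -m pendant '[[0,0,0,0.3,1,0,1],[0,0,0,0,1,0,1],[0,0,0,0,1,0,1],[0,0,0,0,1,0,1],[0,0,0,0,0.9,0,1],[0,0,0,0,0,0,1],[0,0,0,0,0,-1,1],[0,0,0,0,0,-1,1],[0,0,0,0,0,-1,1],[0,0,0,0,0,0,1]]'
python3 -c "
from g import *
s=show()
c=optics.read_camera('top');save(c,'top1',(250,200,120,100),5)
c=optics.read_camera('side');save(c,'side1',(220,220,200,120),4)"
```

```text
time: 3.5
position: [0.5008, 0.046, 0.0786]
tool_rot: [-0.673, -0.212, 0.677, -0.21]
contact_force: [-0.3, 0.2, -0.6]
finger_gap: -0.0002
t 3.5 F [12.2 33.1] W [0.5008 0.046  0.0786] jawyaw -55.29 down [-0.007  0.    -1.   ] f [-0.3  0.2 -0.6] gap -0.00017454165640254872
```

View pics/side1.png

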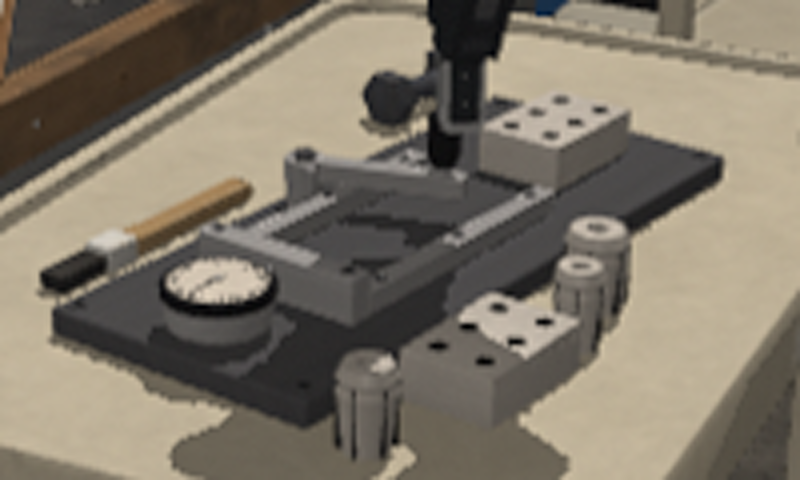

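```bash
python3 -m pendant '[[0,0,0,0,0,-0.6,1],[0,0,0,0,0,-0.55,1],[0,0,0,0,0,0,1]]'
python3 -c "
from g import *
s=show();p=s['position'][:2];o=23.5*.707
for a in [.37,.5,.63,.76,.89,1.02,1.15,1.28,1.41,1.54,1.66]:
  t=F2W(15-75*np.sin(a)+o,-62+75*np.cos(a)+o);print(a,units(p,t));p=t"
```

```text
time: 3.9
position: [0.5024, 0.0468, 0.0519]
tool_rot: [-0.674, -0.211, 0.676, -0.211]
contact_force: [-0.0, -0.0, 0.2]
finger_gap: -0.0
t 3.9 F [13.2 31.7] W [0.5024 0.0468 0.0519] jawyaw -55.25 down [-0.002  0.    -1.   ] f [-0.  -0.   0.2] gap -1.3441538377496635e-05
0.37 [ 0.22 -0.39]
0.5 [ 0.1  -0.38]
0.63 [ 0.15 -0.36]
0.76 [ 0.19 -0.34]
0.89 [ 0.23 -0.31]
1.02 [ 0.27 -0.28]
1.15 [ 0.31 -0.24]
1.28 [ 0.34 -0.2 ]
1.41 [ 0.36 -0.15]
1.54 [ 0.38 -0.11]
1.66 [ 0.36 -0.05]
```

```bash
python3 -m pendant '[[0,0,0,0.22,-0.39,0,1],[0,0,0,0.1,-0.38,0,1],[0,0,0,0.15,-0.36,0,1],[0,0,0,0.19,-0.34,0,1],[0,0,0,0.23,-0.31,0,1],[0,0,0,0,0,0,1]]'
python3 -m pendant '[[0,0,0,0.27,-0.28,0,1],[0,0,0,0.31,-0.24,0,1],[0,0,0,0.34,-0.2,0,1],[0,0,0,0.36,-0.15,0,1],[0,0,0,0.38,-0.11,0,1],[0,0,0,0.36,-0.05,0,1],[0,0,0,0,0,0,1]]'
python3 -c "
from g import *
s=show()"
```

```text
time: 4.5
position: [0.5269, 0.0011, 0.0532]
tool_rot: [0.676, 0.21, -0.674, 0.211]
contact_force: [0.2, -0.3, -0.5]
finger_gap: 0.0003
time: 5.2
position: [0.5776, -0.0235, 0.0529]
tool_rot: [0.675, 0.211, -0.674, 0.212]
contact_force: [-0.4, -0.5, 0.2]
finger_gap: 0.0003
t 5.2 F [-42.6 -54.8] W [ 0.5776 -0.0235  0.0529] jawyaw -55.23 down [ 0.002 -0.    -1.   ] f [-0.4 -0.5  0.2] gap 0.0003160946626380901
```

```bash
python3 -m pendant '[[0,0,0,-0.3,0.2,1,1],[0,0,-7.5,0,0,1,1],[0,0,-7.5,-1,-0.5,0,1],[0,0,-7.5,-1,-0.5,0,1],[0,0,-7.5,-1,-0.5,0,1],[0,0,-7.5,-1,-1,0,1],[0,0,-7.5,-0.5,-1,0,1],[0,0,0,0,0,0,1]]'
python3 -c "
from g import *
s=show();t=F2W(-121,60);print(units(s['position'],[*t,.027]))
c=optics.read_camera('top');save(c,'top2',(210,200,200,130),4);pickle.dump(c,open('top2.pkl','wb'))"
```

```text
time: 6.0
position: [0.4549, -0.1075, 0.1029]
tool_rot: [0.704, -0.065, -0.704, -0.064]
contact_force: [0.1, 0.6, -0.2]
finger_gap: -0.0002
t 6.0 F [-147.   51.] W [ 0.4549 -0.1075  0.1029] jawyaw -100.48 down [ 0.001 -0.001 -1.   ] f [ 0.1  0.6 -0.2] gap -0.00020916170152748633
[-0.17  1.09 -3.03]
```

View pics/top2.png

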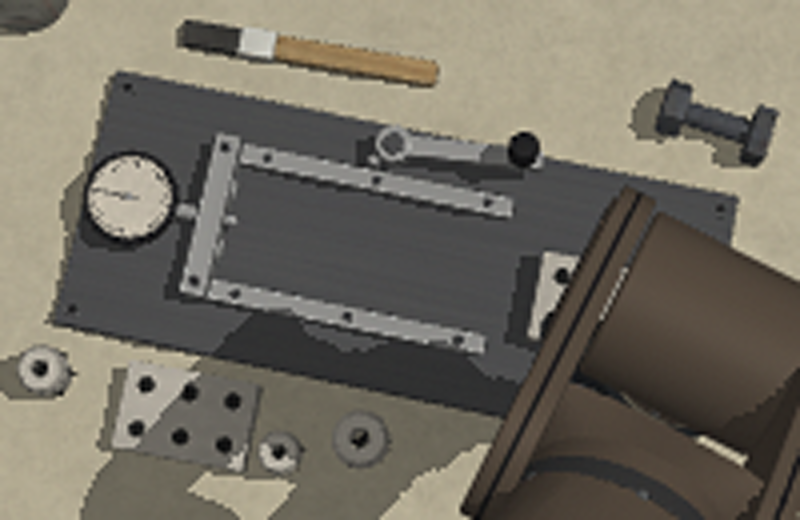

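```bash
python3 -m pendant '[[0,0,0,-0.17,0.6,0,1],[0,0,0,0,0.5,0,1],[0,0,0,0,0,-1,1],[0,0,0,0,0,-1,1],[0,0,0,0,0,-0.7,1],[0,0,0,0,0,-0.35,1],[0,0,0,0,0,0,1]]'
python3 -m pendant '[[0,0,0,0.2,-0.04,0,1],[0,0,0,0.2,-0.04,0,1],[0,0,0,0.1,-0.02,0,1],[0,0,0,0,0,0,1]]'
python3 -c "
from g import *
s=show()"
```

```text
time: 6.75
position: [0.4507, -0.0765, 0.0251]
tool_rot: [-0.703, 0.062, 0.705, 0.063]
contact_force: [0.6, 0.9, -1.0]
finger_gap: -0.0002
time: 7.15
position: [0.4652, -0.0812, 0.0272]
tool_rot: [0.705, -0.063, -0.704, -0.063]
contact_force: [-0.3, -0.4, -0.2]
finger_gap: 0.0
t 7.15 F [-119.3   45.5] W [ 0.4652 -0.0812  0.0272] jawyaw -100.24 down [ 0.002 -0.001 -1.   ] f [-0.3 -0.4 -0.2] gap 4.374791173547062e-05
```

```bash
for i in 1 2 3 4; do python3 -m pendant '[[0,0,0,0.08,-0.015,0,1],[0,0,0,0,0,0,1]]' >/dev/null; python3 -c "
from g import *
s=show()"; done
```

```text
t 7.35 F [-119.2   44.4] W [ 0.4663 -0.0812  0.0265] jawyaw -100.24 down [ 0. -0. -1.] f [-0.1 -0.2  0.2] gap 0.0001648767963109862
t 7.55 F [-119.2   42.4] W [ 0.4682 -0.0816  0.0264] jawyaw -100.24 down [ 0. -0. -1.] f [-0.2 -0.1 -0.7] gap 0.00031324309550296176
t 7.75 F [-119.    41.6] W [ 0.4691 -0.0816  0.0261] jawyaw -100.21 down [-0.003  0.001 -1.   ] f [-4.2  1.   3. ] gap -0.00027644940524145146
t 7.95 F [-118.9   41.5] W [ 0.4692 -0.0814  0.0258] jawyaw -100.18 down [-0.009  0.002 -1.   ] f [-10.    0.8   8.3] gap -6.53402228878549e-05
```

```bash
for i in 1; do python3 -m pendant '[[0,0,0,0,0,0.08,1],[0,0,0,0,0,0,1]]' >/dev/null; python3 -c "
from g import *
s=show()"; done;  python3 -m pendant '[[0,0,0,0.08,-0.015,0,1],[0,0,0,0,0,0,1]]' >/dev/null; python3 -c "
from g import *
s=show()"
```

```text
t 8.15 F [-118.8   40.2] W [ 0.4705 -0.0816  0.0273] jawyaw -100.23 down [-0.003  0.001 -1.   ] f [-3.6  1.  -1.9] gap 5.515934448966887e-05
t 8.35 F [-118.9   36.9] W [ 0.4737 -0.0823  0.0278] jawyaw -100.23 down [-0.001  0.001 -1.   ] f [-3.3  1.5 -2.3] gap 0.00012525724015617005
```

```bash
python3 -m pendant '[[0,0,0,0.06,-0.01,0,1],[0,0,0,0,0,0,1]]' >/dev/null; python3 -c "
from g import *
s=show()";  python3 -m pendant '[[0,0,0,-0.4,0.07,0,1],[0,0,0,-0.6,0.1,0.4,1],[0,0,0,-0.3,0,1,1],[0,0,8,-0.4,-1,1,1],[0,0,8,0,-1,0,1],[0,0,8,0,-1,0,1],[0,0,8,0,-1,0,1],[0,0,8,0,-1,0,1],[0,0,8,0,-0.5,0,1],[0,0,0,0,0,0,1]]'; python3 -c "
from g import *
s=show()
c=optics.read_camera('top');save(c,'top3',(310,235,100,75),8);pickle.dump(c,open('top3.pkl','wb'))"
```

```text
t 8.55 F [-119.1   34.9] W [ 0.4757 -0.0828  0.0282] jawyaw -100.23 down [-0.  0. -1.] f [-3.   1.3 -2.5] gap -0.00021194694538030436
time: 9.55
position: [0.4343, -0.2186, 0.09]
tool_rot: [0.67, 0.226, -0.668, 0.23]
contact_force: [-0.0, -0.9, 1.2]
finger_gap: 0.0001
t 9.55 F [-260.1   51.4] W [ 0.4343 -0.2186  0.09  ] jawyaw -52.38 down [ 0.005 -0.004 -1.   ] f [-0.  -0.9  1.2] gap 0.00013193744548406928
```

View pics/top3.png

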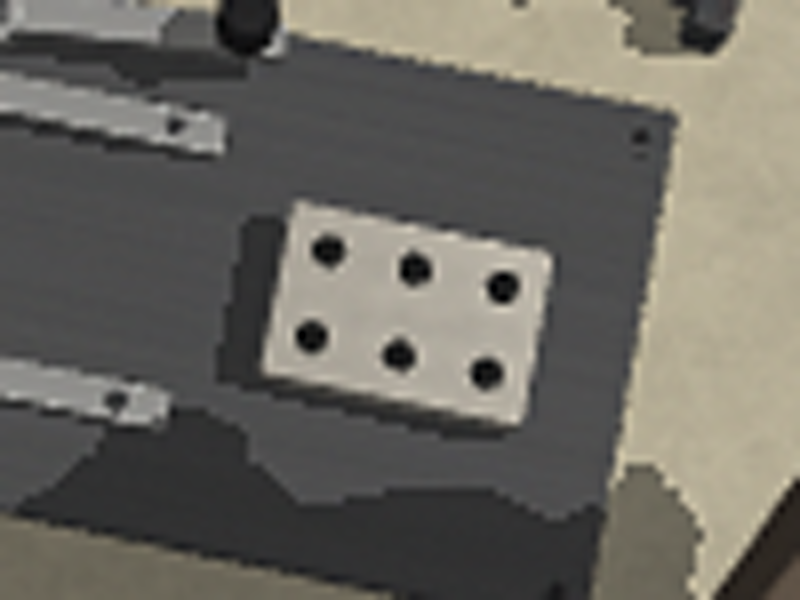

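Block top corners at (297,201), (553,251), (522,424), (263,376), with rail ends at (223,130) and (168,403).

```bash
python3 -c "
from g import *
c=pickle.load(open('top3.pkl','rb'))
V=lambda x,y,h:W2F(atz(c,310+(x+.5)/8-.5,235+(y+.5)/8-.5,h))
B=np.array([V(*p,.041) for p in [(297,201),(553,251),(522,424),(263,376)]]);print(B.round(1),B.mean(0))
print('angles',np.degrees(np.arctan2(*(B[0]-B[1])[::-1])),np.degrees(np.arctan2(*(B[3]-B[2])[::-1])))
print([V(*p,.027).round(1) for p in [(223,130),(168,403)]])
h=[V(*p,.041).round(1) for p in [(330,250),(416,268),(503,286),(312,336),(399,355),(487,373)]];print(h)
s=show();t=F2W(-190,0);print(units(s['position'],[*t,.03]))
"
```

```text
[[ -84.1  -24.2]
 [-158.8  -25. ]
 [-159.3   25.7]
 [ -84.4   27.3]] [-121.65938882    0.95254579]
angles 0.5891870336236968 1.2404141300150924
[array([-59.1, -42.8]), array([-59.4,  38.9])]
[array([-96.1, -12.2]), array([-121.3,  -12.1]), array([-146.7,  -12.1]), array([-95.9,  13.2]), array([-121.3,   13.5]), array([-146.8,   13.4])]
t 9.6 F [-258.9   52. ] W [ 0.4339 -0.2173  0.0895] jawyaw -52.49 down [ 0.003 -0.002 -1.   ] f [-0.4  0.2  0.1] gap -0.0002517204518060118
[ 2.54  2.34 -2.38]
```

```bash
python3 -m pendant '[[0,0,8.4,0.8,0,0,1],[0,0,8.4,0.8,0.5,0,1],[0,0,8.4,0.9,0.9,0,1],[0,0,8.4,0,0.9,0,1],[0,0,8.4,0,0,0,1],[0,0,0,0,0,-1,1],[0,0,0,0,0,-1,1],[0,0,0,0,0,-0.35,1],[0,0,0,0,0,0,1]]'
python3 -c "
from g import *
s=show();t=F2W(-174,1);print(units(s['position'],[*t,.03]));print('10mm along',F2W(10,0)-F2W(0,0))
"
```

```text
time: 10.5
position: [0.4946, -0.1574, 0.0284]
tool_rot: [-0.542, -0.454, 0.543, -0.452]
contact_force: [0.7, 0.5, -0.3]
finger_gap: 0.0001
t 10.5 F [-189.1    3. ] W [ 0.4946 -0.1574  0.0284] jawyaw -10.28 down [-0.002  0.001 -1.   ] f [ 0.7  0.5 -0.3] gap 9.811077287100067e-05
[0.19 0.58 0.06]
10mm along [0.00178187 0.00983997]
```

```bash
python3 -m pendant '[[0,0,0,0.1,0.3,0.06,1],[0,0,0,0.09,0.28,0,1],[0,0,0,0.03,0.16,0,1],[0,0,0,0.03,0.16,0,1],[0,0,0,0.03,0.16,0,1],[0,0,0,0.03,0.16,0,1],[0,0,0,0,0,0,1]]'
python3 -c "
from g import *
s=show()"; python3 -m pendant '[[0,0,0,0.035,0.2,0,1],[0,0,0,0.035,0.2,0,1],[0,0,0,0.035,0.2,0,1],[0,0,0,0.035,0.2,0,1],[0,0,0,0,0,0,1]]' ; python3 -c "
from g import *
s=show()"
```

```text
time: 11.2
position: [0.5044, -0.1291, 0.0323]
tool_rot: [-0.542, -0.452, 0.542, -0.455]
contact_force: [-1.2, -4.5, 2.4]
finger_gap: 0.0001
t 11.2 F [-159.5   -1.7] W [ 0.5044 -0.1291  0.0323] jawyaw -10.18 down [ 0.003 -0.003 -1.   ] f [-1.2 -4.5  2.4] gap 7.950569253005352e-05
time: 11.7
position: [0.5079, -0.1091, 0.0323]
tool_rot: [0.543, 0.452, -0.542, 0.455]
contact_force: [-1.2, -4.2, 3.0]
finger_gap: 0.0004
t 11.7 F [-139.2   -1.5] W [ 0.5079 -0.1091  0.0323] jawyaw -10.19 down [ 0.003 -0.003 -1.   ] f [-1.2 -4.2  3. ] gap 0.00043330555475026047
```

```bash
python3 -c "
from g import *
c=optics.read_camera('top');save(c,'top4',(250,220,120,90),6);pickle.dump(c,open('top4.pkl','wb'))"
```

```text
(no output)
```

View pics/top4.png

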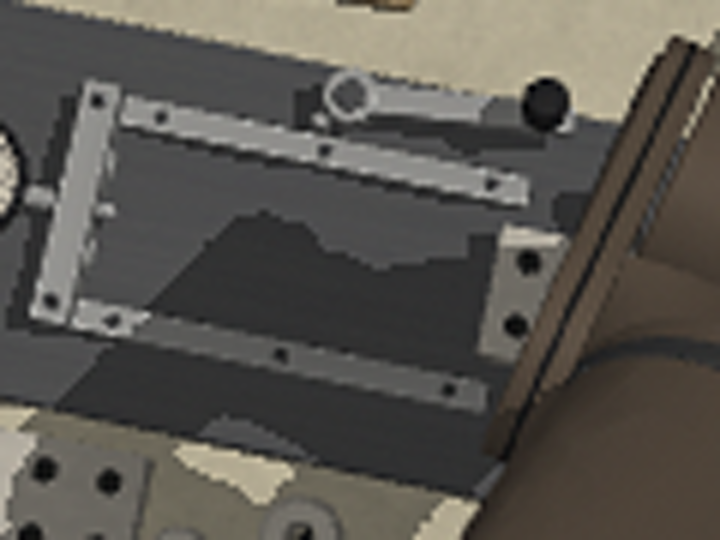

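Front two block holes at (528,261) and (516,325), far-rail holes at (161,118)/(491,184), near-rail holes at (112,320)/(449,389).

```bash
cat >> g.py <<'E'
def V6(c,x,y,h): return W2F(atz(c,250+(x+.5)/6-.5,220+(y+.5)/6-.5,h)).round(1)
E
python3 -c "
from g import *
c=pickle.load(open('top4.pkl','rb'))
print([V6(c,*p,.027) for p in [(161,118),(325,150),(491,184),(112,320),(281,355),(449,389)]])
print([V6(c,*p,.041) for p in [(528,261),(516,325),(503,227),(478,353)]])"
```

```text
[array([ 86.8, -40.5]), array([ 21.2, -41.2]), array([-45. , -41.2]), array([87.6, 41. ]), array([20.8, 41. ]), array([-45.3,  40.6])]
[array([-65.1, -12.2]), array([-65.6,  12.9]), array([-53.1, -23.2]), array([-53.5,  26.4])]
```

```bash
python3 -m pendant '[[0,0,0,0.06,0.33,0,1],[0,0,0,0.06,0.33,0,1],[0,0,0,0.06,0.33,0,1],[0,0,0,0.06,0.33,0,1],[0,0,0,0.06,0.33,0,1],[0,0,0,0.06,0.33,0,1],[0,0,0,0.06,0.33,0,1],[0,0,0,0.06,0.33,0,1],[0,0,0,0.06,0.33,0,1],[0,0,0,0,0,0,1]]'; python3 -c "
from g import *
s=show()
c=optics.read_camera('top');save(c,'top5',(250,220,120,90),6);pickle.dump(c,open('top5.pkl','wb'))"
```

```text
time: 12.75
position: [0.5213, -0.0341, 0.0321]
tool_rot: [0.543, 0.453, -0.542, 0.454]
contact_force: [-0.1, -4.0, 2.8]
finger_gap: -0.0
t 12.75 F [-63.   -1.3] W [ 0.5213 -0.0341  0.0321] jawyaw -10.2 down [ 0.002 -0.001 -1.   ] f [-0.1 -4.   2.8] gap -4.024621579566836e-05
```

View pics/top5.png

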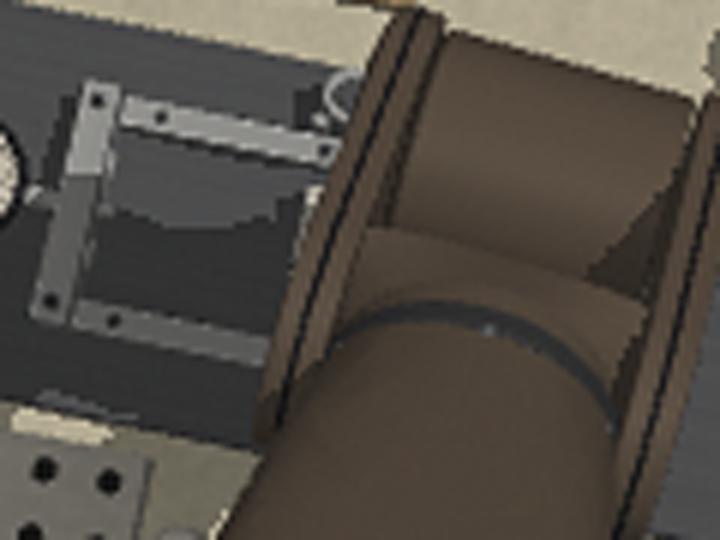

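```bash
python3 -m pendant '[[0,0,0,0.06,0.33,0,1],[0,0,0,0.06,0.33,0,1],[0,0,0,0.06,0.33,0,1],[0,0,0,0.06,0.33,0,1],[0,0,0,0.06,0.33,0,1],[0,0,0,0.06,0.33,0,1],[0,0,0,0.06,0.33,0,1],[0,0,0,0,0,0,1]]'; python3 -c "
from g import *
c=pickle.load(open('top5.pkl','rb'));print(V6(c,311,187,.041))
s=show()
c=optics.read_camera('side');save(c,'side2',(220,220,200,120),4)"
```

```text
time: 13.6
position: [0.5312, 0.0238, 0.0316]
tool_rot: [0.543, 0.453, -0.542, 0.454]
contact_force: [0.6, -4.6, 3.3]
finger_gap: -0.0001
[ 22.3 -23.3]
t 13.6 F [-4.3 -0.8] W [0.5312 0.0238 0.0316] jawyaw -10.21 down [ 0.001 -0.001 -1.   ] f [ 0.6 -4.6  3.3] gap -7.5834145539109e-05
```

View pics/side2.png

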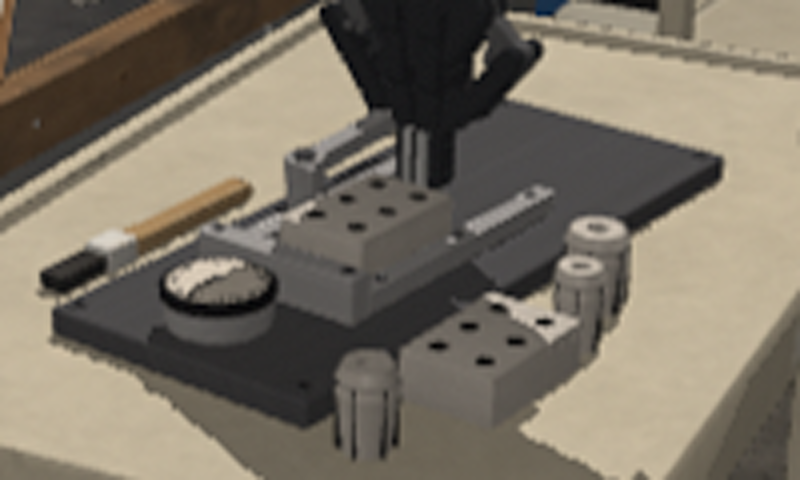

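The block is in the lane, straight and clear of both rails, with its front about 18 mm short of the pads. I'll finish slowly.

```bash
S='from g import *
show()'
python3 -m pendant '[[0,0,0,0.03,0.18,0,1],[0,0,0,0.03,0.18,0,1],[0,0,0,0.03,0.18,0,1],[0,0,0,0,0,0,1]]' >/dev/null; python3 -c "$S"
for i in 1 2 3; do python3 -m pendant '[[0,0,0,0.01,0.07,0,1],[0,0,0,0,0,0,1]]'>/dev/null; python3 -c "$S"; done
```

```text
t 14.05 F [ 8.8 -0.3] W [0.533  0.0367 0.0314] jawyaw -10.21 down [-0.001 -0.001 -1.   ] f [-1.2 -5.7  4.4] gap 0.00016146028918984003
t 14.25 F [10.  -0.2] W [0.5332 0.0379 0.0314] jawyaw -10.2 down [-0.001 -0.002 -1.   ] f [-1.  -8.3  5.1] gap 3.1528355922532346e-05
t 14.45 F [11.6 -0.2] W [0.5334 0.0395 0.0314] jawyaw -10.2 down [-0.001 -0.002 -1.   ] f [-1.2 -8.4  4.7] gap -0.0001252790152610125
t 14.65 F [13.3 -0.1] W [0.5337 0.0412 0.0314] jawyaw -10.2 down [-0.001 -0.003 -1.   ] f [-1.2 -9.8  5.3] gap 0.00017365196469250547
```

```bash
S='from g import *
show()'
for i in 1 2 3; do python3 -m pendant '[[0,0,0,0.01,0.06,0,1],[0,0,0,0,0,0,1]]'>/dev/null; python3 -c "$S"; done
```

```text
t 14.85 F [13.6 -0.1] W [0.5338 0.0415 0.0314] jawyaw -10.12 down [-0.002 -0.005 -1.   ] f [ -2.2 -13.2   5.6] gap -0.0004827163914691161
t 15.05 F [13.7 -0.2] W [0.5338 0.0416 0.0314] jawyaw -10.06 down [-0.002 -0.008 -1.   ] f [ -4.1 -17.9   6.5] gap 6.060883861305636e-05
t 15.25 F [13.8 -0.3] W [0.534  0.0417 0.0315] jawyaw -9.99 down [-0.003 -0.011 -1.   ] f [ -4.7 -22.1   6.5] gap -0.0001573672785934385
```

```bash
python3 -m pendant '[[0,0,0,-0.04,-0.25,0,1],[0,0,0,-0.09,-0.5,0,1],[0,0,0,-0.09,-0.5,0,1],[0,0,-7.5,0,-0.5,1,1],[0,0,-7.5,0,-1,1,1],[0,0,-7.5,0,-1,1,1],[0,0,-7.5,1,-1,0,1],[0,0,-7.5,1,-1,0,1],[0,0,-7.5,1,0,0,1],[0,0,0,0,0,0,1]]'; python3 -c "
from g import *
s=show();a=1.7
t=F2W(15-75*np.sin(a)-28,-62+75*np.cos(a)-28);print(units(s['position'],[*t,.052]))
c=optics.read_camera('top');save(c,'top6',(250,220,120,90),6);pickle.dump(c,open('top6.pkl','wb'))"
```

```text
time: 16.25
position: [0.6058, -0.0977, 0.106]
tool_rot: [0.676, 0.211, -0.674, 0.21]
contact_force: [0.2, -0.3, 0.1]
finger_gap: -0.0003
t 16.25 F [-110.5  -95.8] W [ 0.6058 -0.0977  0.106 ] jawyaw -55.36 down [ 0.001  0.001 -1.   ] f [ 0.2 -0.3  0.1] gap -0.00025505335641719295
[ 0.32  0.88 -2.16]
```

View pics/top6.png

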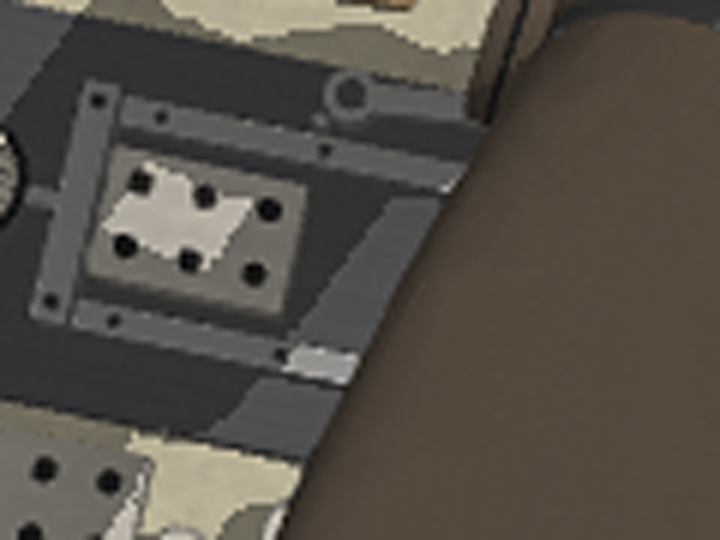

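Block sits against the cross bar, holes at (141,181), (269,210), (125,245), (254,273); the keeper arm leaves from (350,97).

```bash
python3 -c "
from g import *
c=pickle.load(open('top6.pkl','rb'))
H=np.array([V6(c,*p,.041) for p in [(141,181),(204,196),(269,210),(125,245),(190,260),(254,273)]]);print(H,H.mean(0))
for A in (H[:3],H[3:]): print(np.degrees(np.polyfit(A[:,0],A[:,1],1)[0]))
print([V6(c,*p,.042) for p in [(350,97),(460,102)]])
c=pickle.load(open('top3.pkl','rb'));print('knob',W2F(atz(c,310+246.5/8-.5,235+20/8-.5,.076)))
c=pickle.load(open('top2.pkl','rb'));print('knob',W2F(W(c,524,149,.076)))"
```

```text
[[ 86.9 -12.3]
 [ 61.9 -11.5]
 [ 36.2 -11.3]
 [ 87.3  13.3]
 [ 61.7  13.9]
 [ 36.6  13.8]] [61.76666667  0.98333333]
-1.1269020892930357
-0.5676292130419003
[array([ 15. , -60.8]), array([-27.1, -67.6])]
knob [-59.36821407 -66.04785044]
knob [-59.99976157 -66.4733302 ]
```

```bash
python3 -m pendant '[[0,0,0,0.14,0.8,0,1],[0,0,0,0,0,-1,1],[0,0,0,0,0,-0.8,1],[0,0,0,0,0,-0.36,1],[0,0,0,0,0,0,1]]'; python3 -c "
from g import *
s=show();p=s['position'][:2];o=-23.5*.707
for a in [1.63,1.5,1.37,1.24,1.11,.98,.85,.72,.59,.46,.33,.2,.1,0]:
  t=F2W(15-75*np.sin(a)+o,-62+75*np.cos(a)+o);print(a,units(p,t));p=t"
```

```text
time: 16.8
position: [0.6052, -0.0757, 0.0499]
tool_rot: [-0.673, -0.213, 0.676, -0.211]
contact_force: [-0.3, -0.7, -0.1]
finger_gap: 0.0004
t 16.8 F [-89.  -91.3] W [ 0.6052 -0.0757  0.0499] jawyaw -55.16 down [-0.005  0.002 -1.   ] f [-0.3 -0.7 -0.1] gap 0.00036132577249270415
1.63 [-0.24  0.55]
1.5 [-0.38  0.07]
1.37 [-0.37  0.12]
1.24 [-0.35  0.17]
1.11 [-0.33  0.21]
0.98 [-0.3   0.25]
0.85 [-0.26  0.29]
0.72 [-0.22  0.32]
0.59 [-0.18  0.35]
0.46 [-0.13  0.37]
0.33 [-0.08  0.38]
0.2 [-0.03  0.39]
0.1 [0.01 0.3 ]
0 [0.04 0.3 ]
```

```bash
python3 -m pendant '[[0,0,0,-0.24,0.55,0.08,1],[0,0,0,-0.38,0.07,0,1],[0,0,0,-0.37,0.12,0,1],[0,0,0,-0.35,0.17,0,1],[0,0,0,-0.33,0.21,0,1],[0,0,0,-0.3,0.25,0,1],[0,0,0,-0.26,0.29,0,1],[0,0,0,0,0,0,1]]'
python3 -m pendant '[[0,0,0,-0.22,0.32,0,1],[0,0,0,-0.18,0.35,0,1],[0,0,0,-0.13,0.37,0,1],[0,0,0,-0.08,0.38,0,1],[0,0,0,-0.03,0.39,0,1],[0,0,0,0,0,0,1]]'
python3 -c "
from g import *
s=show();o=-23.5*.707
t=F2W(15+o,13+o);print(units(s['position'][:2],t))"
```

```text
time: 17.6
position: [0.5507, -0.0334, 0.0539]
tool_rot: [-0.675, -0.212, 0.675, -0.211]
contact_force: [-1.0, -0.0, 0.5]
finger_gap: -0.0001
time: 18.2
position: [0.5356, 0.0117, 0.054]
tool_rot: [0.675, 0.212, -0.675, 0.211]
contact_force: [0.1, 1.5, -0.3]
finger_gap: -0.0002
t 18.2 F [-15.4  -7.2] W [0.5356 0.0117 0.054 ] jawyaw -55.16 down [-0.     0.001 -1.   ] f [ 0.1  1.5 -0.3] gap -0.00021359635960816037
[-0.04  0.57]
```

```bash
S='from g import *
show()'
python3 -m pendant '[[0,0,0,0.0,0.2,0,1],[0,0,0,0.0,0.2,0,1],[0,0,0,0,0,0,1]]' >/dev/null; python3 -c "$S"
for i in 1 2 3; do python3 -m pendant '[[0,0,0,0.01,0.07,0,1],[0,0,0,0,0,0,1]]'>/dev/null; python3 -c "$S"; done
```

```text
t 18.5 F [-6.5 -6. ] W [0.536  0.0207 0.0541] jawyaw -55.22 down [ 0.  0. -1.] f [-0.2 -0.3  0.7] gap -7.501806539433546e-05
t 18.7 F [-5.2 -5.9] W [0.5361 0.022  0.0541] jawyaw -55.24 down [ 0.  0. -1.] f [ 0.2 -0.2 -0.6] gap 0.0004036651132033237
t 18.9 F [-3.5 -5.8] W [0.5363 0.0237 0.0541] jawyaw -55.24 down [ 0. -0. -1.] f [-0.2  0.  -0.6] gap -0.00015709251460330746
t 19.1 F [-1.6 -5.7] W [0.5366 0.0255 0.0541] jawyaw -55.23 down [ 0.  0. -1.] f [ 0.6 -0.7 -0.3] gap -6.212285069339557e-05
```

```bash
S='from g import *
show()'
for i in 1 2 3 4; do python3 -m pendant '[[0,0,0,0.01,0.06,0,1],[0,0,0,0,0,0,1]]'>/dev/null; python3 -c "$S"; done
```

```text
t 19.3 F [-0.1 -5.7] W [0.5368 0.0271 0.0541] jawyaw -55.23 down [-0.  0. -1.] f [-0.1 -1.6  1. ] gap 4.875991506538056e-05
t 19.5 F [ 0.9 -5.8] W [0.5371 0.028  0.0541] jawyaw -55.19 down [-0.    -0.001 -1.   ] f [-0.1 -2.7 -0.2] gap -0.0001685116193079142
t 19.7 F [ 1.4 -6. ] W [0.5374 0.0285 0.0541] jawyaw -55.14 down [-0.    -0.003 -1.   ] f [-0.3 -6.7  0.1] gap -0.0001440060631636363
t 19.9 F [ 1.9 -6.3] W [0.5377 0.0289 0.0542] jawyaw -55.09 down [ 0.    -0.006 -1.   ] f [ -0.6 -11.1  -0.6] gap 0.00011212017670659822
```

```bash
python3 -m pendant '[[0,0,0,-0.04,-0.3,0,1],[0,0,0,0,-0.6,0,1],[0,0,0,0,-0.4,1,1],[0,0,0,0,0,1,1],[0,0,0,0,-1,1,1],[0,0,0,0,-1,1,1],[0,0,0,0,-1,0,1],[0,0,0,-0.5,-1,0,1],[0,0,0,-0.5,-1,0,1],[0,0,0,-0.5,-1,0,1],[0,0,0,0,-1,0,1],[0,0,0,0,0,0,1]]'; python3 -c "
from g import *
show()
c=optics.read_camera('top');save(c,'top7',(250,220,120,90),6);pickle.dump(c,open('top7.pkl','wb'))
c=optics.read_camera('side');save(c,'side3',(220,220,200,120),4)"
```

```text
time: 21.1
position: [0.4988, -0.1787, 0.1544]
tool_rot: [0.676, 0.21, -0.675, 0.21]
contact_force: [-0.5, -0.2, 0.3]
finger_gap: -0.0001
t 21.1 F [-209.3   -5. ] W [ 0.4988 -0.1787  0.1544] jawyaw -55.45 down [ 0.001 -0.    -1.   ] f [-0.5 -0.2  0.3] gap -0.00011282389390960487
```

View pics/top7.png

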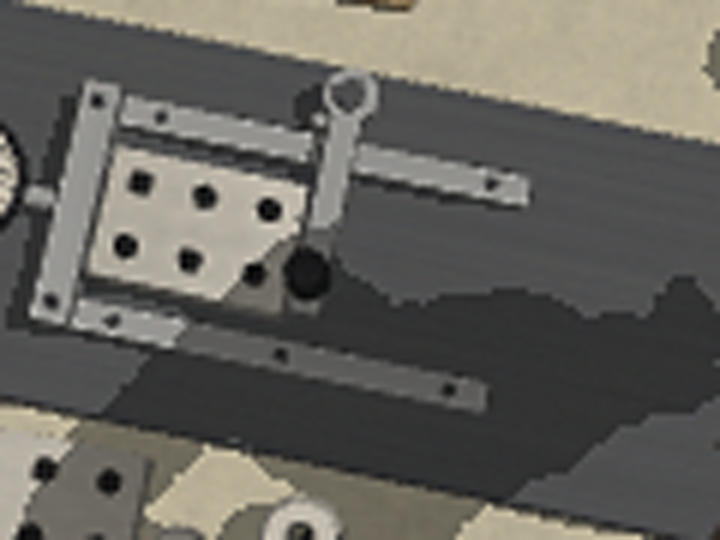

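View pics/side3.png

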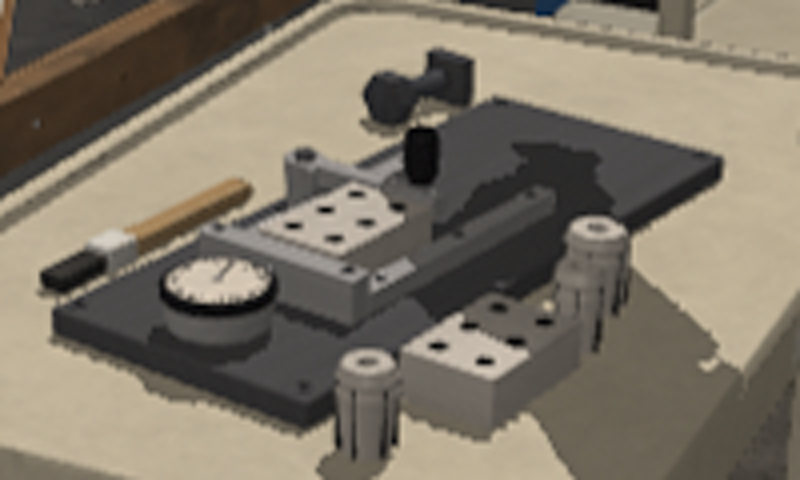

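The keeper lies across the lane behind the block (knob at (307,274)), the gauge needle has moved, and the bystanders are unmoved. I'll check the numbers.

```bash
python3 -c "
from g import *
c=pickle.load(open('top7.pkl','rb'))
k=V6(c,307,273,.076);p=V6(c,350,95,.042);print('knob',k,p,'angle',np.arctan2(15-k[0],k[1]+62))
H=np.array([V6(c,*p,.041) for p in [(141,182),(204,197),(269,210),(125,245),(190,260),(255,273)]]);print(H.mean(0),[np.degrees(np.polyfit(A[:,0],A[:,1],1)[0]) for A in (H[:3],H[3:])])"
```

```text
knob [14.2 14.5] [ 15.2 -61.6] angle 0.010457135154778783
[61.66666667  1.1       ] [np.float64(-0.6748893606333788), np.float64(-0.44908380549824073)]
```

Keeper angle is about 0.01 rad, the block centre is at x = 61.7 mm, and the arm is clear, so I'm handing in.

```bash
python3 -c "
from rig import robot
print(robot.finish_job())"
```

```text
the job is handed in; nothing more can be done
None
```

The fixture is loaded and the job is handed in at about 21 s of the 67 s allowed. With closed fingertips I swung the keeper open to about 1.63 rad. I then nudged the block about 6 mm sideways onto the lane's line, pushed it down the lane until it stalled on the stop pads at about 22 N, and swung the keeper shut against its limit at about 11 N.

My last checks were from the cameras, with the arm withdrawn:
- **Block:** its centre is at fixture (61.7, 1.1) mm against a home point of (62, 0). Its yaw measures about −0.5°, which is within what I can read from the image.
- **Keeper:** its angle is about 0.01 rad, so it is shut to within what I can measure.
- **Plunger:** I could not read its travel directly. The gauge needle has moved since the start, which fits the plunger being pressed in.
- **Rails:** about 8 mm of room was left on each side, and nothing in the force readings or images suggested the block or fingers touched a rail.
- **Everything else:** the bystanders in these last views (spare block, collets, lying T-bolt, brush) look unmoved. The standing bolt and the oiler were outside those crops, but the arm never went near them.

No check failed. One thing stood out: at the start of the sideways nudge the block stuck, with about 10 N sideways and 8 N vertical force. It slid normally at 3–4 N once I raised the tip 2 mm.

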